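# Clamp a jar in the one-handed board and loosen its lid

### The arm

A 6-joint arm with a two-finger parallel gripper is mounted at the origin on a cart in front of the work surface, level with it; the furniture and walls round the work are solid. World frame = base frame: x ahead of the robot, y to its left, z up, the work surface at z = 0. Lengths are in mm, angles in degrees, forces in N, time in s.
With the tool pointing down it reaches from about 300 to 850 mm from the base axis. Payload 4.2 kg.
Tool frame: the origin (TCP) lies midway between the tips of the shut fingers; the grasp point (between the pads) lies 19 mm behind it; z points along the fingers, y is the line along which they close (so a half turn about z gives the same grasp; the last joint's range is limited). The gripper opens to 91 mm and grips with 3 to 60 N. Pads are 32 mm wide; open, the fingers measure 118 mm over their backs; the gripper's body (76 mm by 178 mm) begins 60 mm behind the grasp point.
Start: joints at [-74.714, 18.312, 89.639, -0, 72.044, -1.146], TCP at [162.661, -551.529, 213.976] pointing down, gripper open.
Joint ranges: [-177.97, 177.97], [-48.28, 115.42], [12.27, 149.76], [-77.06, 257.06], [2.81, 150.46], [-146.56, 146.56]. Speed limits (degrees/s): [147.25, 147.25, 180, 180, 180, 180].

### API

Orientations are given as [roll, pitch, yaw] about the fixed x, y, z axes, in that order (R = Rz(yaw) Ry(pitch) Rx(roll)).
In Python, from workcell import env gives the robot as it stands.
- The arm moves only by the shell command python3 drive.py 'ROWS' [OPENING] [FORCE]. ROWS is one flat JSON list of numbers that holds 1 to 8 rows one after another, with no inner brackets; each row has 6 numbers: dx, dy, dz in units of 50 mm, then a rotation vector rx, ry, rz in units of 10 degrees; each row shifts and turns the commanded pose from where the row before left it, along the tool's axes as they then stand; what a row does not reach is not made up. A row lasts 1/10 s, in which the tool goes at most 50 mm and 8.59 degrees, less where a joint would pass 70% of its speed; a pose out of reach is approached as far as the arm can. OPENING is the finger opening in mm, set as the command begins (- or left out keeps the last). The fingers move at their own pace and stop on an object; FORCE is the grip in N (left out, the last holds). Time passes only in rows, so rows that do not move let the fingers close. It prints the time, the measured TCP pose, the force, the opening and the grip force at its end. Input that does not fit is refused with a message, and nothing moves.
- env.state(): the state, without advancing time (a new reading comes with each control period).
- env.grab_frame(name): name is "scene" or "top" or "wrist"; returns the picture (400x640x3 uint8, blue, green, red); there is no depth.
- env.camera_model(name): a dict with "fx", "fy", "cx", "cy" (pixels), "D" ([k1, k2, p1, p2, k3] as OpenCV has them; the pictures are not rectified), "T" (4x4, takes a point from camera to world coordinates). Camera axes: x right, y up, looking along -z (the intrinsics and any distortion apply to the point x, -y, -z); pixel columns grow to the right and rows downward; lengths in mm; the calibration is good to about 2 mm. A picture is of the moment at which its call begins: read the wrist's pose just before it. camera_model takes no time and is no camera call; for the wrist camera it gives the pose at the moment of the call.
- env.job_done(): hands the job in; it is judged then, once.
The state is a dict: "time_s": time; "qpos": joint angles; "qvel": joint speeds; "effort": joint torques, N m; "ee_pos": TCP position; "ee_rot": TCP orientation; "force": force on the tool from outside, world axes, zero at the start; "torque": the same for the moment, N m; "gripper_width": finger opening in mm; "gripper_force": force on a finger pad.
Only numpy, scipy, OpenCV 4.12 (cv2) and the standard library are available. Lean on these libraries where they do the work, as an engineer would, in place of code of your own. Each camera call takes 0.05 s, during which the arm holds its last target. There are 200 camera calls.

### The job

Stand the jar with the flat metal lid upright on the preparation board between its two V-shaped jaws, and push the sliding jaw shut by its paddle until the jar is gripped firmly between both jaws and stays gripped when you let go. Only then, with the board holding the jar, turn the lid anticlockwise by at least a sixth of a turn to loosen it; leave the jar clamped on the board with the lid on, and do not crush or tip it or disturb the breakfast things.

Things in the scene. Friction and masses are not known exactly. Their poses are not given: they have to be found in the camera images.
- board: White plastic one-hand preparation board, 180 x 370 mm, stuck to the table, upper face 28 mm above it. Origin: centre of its underside (table height); y along its length and the slide, towards the fixed jaw; z up. Two 10 mm steel rods run along it at x = -64 and 64 mm, tops 21 mm above the upper face: free board between. A 28 mm high cross-bar at the -y end (y = -168 mm).
- fixed_jaw: Grey rubber-lined V block that cannot move, at the board's +y end; V open to -y, faces 30 degrees off square, 66 mm between the wing tips, which stand 19 mm out from the V's bottom; top 48 mm above the board's upper face. Origin: bottom line of the V (y = +140 mm on the board) at the height of the board's upper face; axes as the board's.
- sliding_jaw: Moving jaw: a cross-beam on the rods with an upright paddle behind and a sprung V block (same V, open to +y) in front. Origin: bottom line of its V when not pressed, at the height of the board's upper face; axes as the board's. Slides along the board's y only, origin from y = -30 mm (open; starts within 20 mm of this) to +95 mm. About 8 N of dry friction both ways; stays where left.
- sliding_v (a point): Bottom line of the sprung V block, 26 mm above the board's upper face. Pressed by the jar, the block sinks up to 8 mm back towards the beam, against 1.5 N at first and 1.5 N more per mm. A jar seated in both jaws has its centre 37 mm from each V's bottom line. Push the jaw on until the block has sunk 5 to 7 mm (17 to 20 N on the paddle): let go, it keeps its grip (up to 8 N).
- paddle (a point): Centre of the push face of the sliding jaw's paddle, an upright plate 70 mm wide, 12 mm thick, its top 80 mm above the board's upper face. The point lies on the face looking to the board's -y, 63 mm behind the jaw's origin, 58 mm above the board's upper face. Pushing it to +y shuts the jaw. Free space behind it. The push slides a standing jar along into the V's.
- jar: Straight amber glass jar with a flat metal twist-off lid, 64 mm in diameter, 91 mm high with the lid, about 0.37 kg. Origin: centre of its underside; z up. The wall is straight from 4 to 60 mm height; the shoulder narrows to a 54 mm neck at 71 mm, then the lid. Starts upright on the bare table to the right of the board (-y).
- lid (a joint): Turn of the lid on the jar, rad: 0 = tight (start), grows anticlockwise seen from above, stop at 1.4. Turning takes about 0.22 N m, more than the jar can resist standing free, so an unclamped jar turns with its lid. The lid does not rise or come off.
- lid_top (a point): Centre of the lid's top. The lid is a 60 mm disc 18 mm high with a finely ribbed steel side, from 73 to 91 mm above the jar's underside; it can be gripped across from above, also to carry the jar.
- mug: Bystander: white mug, 83 x 116 mm, 94 mm high. Origin: centre of its underside.
- teaspoon: Bystander: steel teaspoon lying on the table, 132 mm long. Origin: centre of its underside.
- lemon: Bystander: lemon, 72 x 57 x 58 mm. Origin: centre of its underside.
- tin: Bystander: flat round food tin, 86 mm across, 40 mm high. Origin: centre of its underside.
- spice_jar: Bystander: small capped spice jar, 46 mm across, 106 mm high. Origin: centre of its underside.

How it is judged (in metres and radians):
On the way, in this order (a step that is already met when the one before it is completed fails the run):
1. the jar stands upright on the board gripped by both jaws, each pressing it with more than 3 N, the robot's fingers off the jar and off the paddle, the lid still tight (contact force between each of sliding_jaw, fixed_jaw and jar above 3 N and contact force between each of the arm, the fingers and jar below 0.3 N and contact force between each of the arm, the fingers and sliding_jaw below 0.3 N and angle between jar's own z axis and vertical below 0.08 rad and value of joint lid below 0.15 rad), for 0.2 s.
2. the lid has been turned anticlockwise by more than 0.9 rad (value of joint lid above 0.9 rad), for 0.1 s.
At the end, for the whole second after the job is handed in: The lid is turned anticlockwise by more than 0.9 rad; the jar stands upright (within 0.08 rad) and still on the board (its underside within 6 mm of the board's upper face), let go by the robot and gripped by both jaws, each pressing it with more than 1.5 N (value of joint lid above 0.9 rad and contact force between each of sliding_jaw, fixed_jaw and jar above 1.5 N and angle between jar's own z axis and vertical below 0.08 rad and z of jar in the frame of board between 0.022 and 0.034 m and linear speed of jar below 0.02 m/s); the robot touches nothing.
It fails at once if the jar is crushed: a jaw presses it with more than 50 N (contact force between any of sliding_jaw, fixed_jaw and jar above 50 N).
It fails at once if the jar is tipped by more than 0.6 rad (angle between jar's own z axis and vertical above 0.6 rad).
It fails at once if a bystander is moved by more than 30 mm (distance of any of mug, teaspoon, lemon, tin, spice_jar from where it was at the start of the episode above 0.03 m).
It also fails if it takes over 72 s, if anything falls off the work surface, if the arm or the gripper's body presses on something with over 40 N, if the wrist force passes 120 N, or if a joint passes its speed limit or range.

## Working session

There is one attempt and no reset: what is moved stays moved. The work goes in short steps, Python scripts to look and compute and a shell command to move; the robot and the scene stay as the last step left them, time stands still between calls to the robot, and variables do not carry over. Pictures are saved under pics/ and viewed, at most 10 in all, crops included, and the job is handed in when it is done.

```bash
ls; mkdir -p pics
python3 - <<'E'
from workcell import env
import cv2
for n in("scene","top"):
    f=env.grab_frame(n); cv2.imwrite(f"pics/{n}0.png",f)
    m=env.camera_model(n); print(n,m)
print(env.state())
E
```

```text
drive.py
pics
workcell.py
scene {'fx': 456.77245778567425, 'fy': 456.77245778567425, 'cx': 322.57899335357706, 'cy': 195.48811909126437, 'D': array([-0.07401786,  0.        ,  0.        ,  0.        ,  0.        ]), 'T': array([[-5.09413447e-01,  4.31531896e-01, -7.44498599e-01,
        -3.65078543e+02],
       [-8.60215623e-01, -2.32287181e-01,  4.53951261e-01,
         5.22349538e+02],
       [ 2.29569675e-02,  8.71678202e-01,  4.89540692e-01,
         6.98824317e+02],
       [ 0.00000000e+00,  0.00000000e+00,  0.00000000e+00,
         1.00000000e+00]])}
top {'fx': 361.05389959106304, 'fy': 361.05389959106304, 'cx': 318.16724942840193, 'cy': 200.17859897940826, 'D': array([-0.0545729,  0.       ,  0.       ,  0.       ,  0.       ]), 'T': array([[ 2.15438043e-02,  9.92071556e-01, -1.23813940e-01,
         4.07986520e+02],
       [-9.99326636e-01,  2.50476064e-02,  2.68121694e-02,
        -1.37612075e+01],
       [ 2.97008335e-02,  1.23152932e-01,  9.91943151e-01,
         1.13026363e+03],
       [ 0.00000000e+00,  0.00000000e+00,  0.00000000e+00,
         1.00000000e+00]])}
{'time_s': 0.1, 'qpos': array([-7.47123378e+01,  1.83464642e+01,  8.96980806e+01, -2.12302333e-03,
        7.20437000e+01, -1.14693128e+00]), 'qvel': array([-0.05504751, -0.01563319, -0.16069932, -0.08821582,  0.01777822,
        0.05638742]), 'effort': array([ 1.24367405e-03, -4.13333058e+01, -2.32508540e+01,  7.28540076e-02,
        4.21002321e-02, -5.89943079e-05]), 'ee_pos': array([ 162.54255877, -551.08758308,  213.22857767]), 'ee_rot': array([-1.79911732e+02,  2.51856797e-04,  1.64352497e+01]), 'force': array([ 0.6001126 , -0.11324037,  0.21659485]), 'torque': array([0.00810513, 0.03409904, 0.07231536]), 'gripper_force': 0.0, 'gripper_width': 91.56108382493521}
```

View pics/scene0.png

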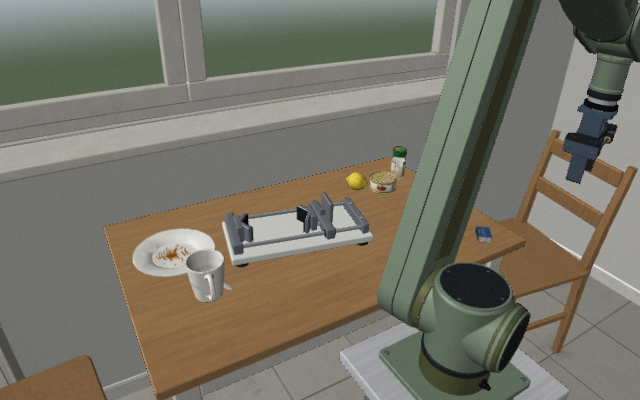

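View pics/top0.png

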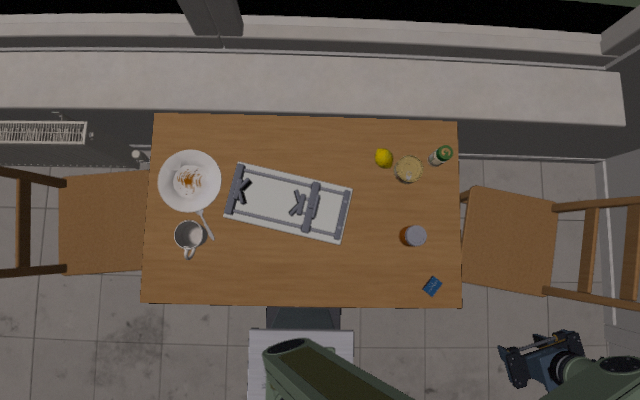

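The scene view shows the board at (295,230) with the jar hidden behind the arm. In the top view the board runs (225,165)–(352,240), fixed jaw left at (240,190), sliding jaw (305,207), jar at (414,236); mug, spoon and plate are on the left, and lemon, tin and spice jar at upper right.

```bash
cat > h.py <<'E'
import numpy as np, cv2
from workcell import env
def K(m): return np.array([[m["fx"],0,m["cx"]],[0,m["fy"],m["cy"]],[0,0,1]])
def ray(m,uv):
    p=cv2.undistortPoints(np.array([[uv]],float),K(m),m["D"])[0,0]
    d=m["T"][:3,:3]@np.array([p[0],-p[1],-1]); return m["T"][:3,3],d/np.linalg.norm(d)
def atz(m,uv,z):
    o,d=ray(m,uv); return o+d*(z-o[2])/d[2]
def proj(m,P):
    c=(np.atleast_2d(P)-m["T"][:3,3])@m["T"][:3,:3]; c=c*[1,-1,-1]
    return cv2.projectPoints(c.astype(float),np.zeros(3),np.zeros(3),K(m),m["D"])[0][:,0]
def tri(rs):
    A=sum(np.eye(3)-np.outer(d,d) for o,d in rs); b=sum((np.eye(3)-np.outer(d,d))@o for o,d in rs)
    return np.linalg.solve(A,b)
E
python3 - <<'E'
from h import *
f=cv2.imread("pics/top0.png")
a=cv2.resize(f[150:250,218:358],None,fx=5.6,fy=5.6,interpolation=cv2.INTER_CUBIC); cv2.imwrite("pics/topc.png",a)
m=env.camera_model("top"); print(atz(m,(414,236),91), atz(m,(288,203),28))
w=env.camera_model("wrist"); print(w["T"],w["fx"],w["cx"],w["cy"])
E
```

```text
[ 440.00390837 -322.24732574   91.        ] [534.51223588  48.82869468  28.        ]
[[ 2.83087527e-01  9.17067945e-01  2.80798568e-01  2.43234911e+02]
 [-9.59092557e-01  2.71204102e-01  8.11775923e-02 -5.26706052e+02]
 [-1.70835574e-03 -2.92292181e-01  9.56327539e-01  3.83917207e+02]
 [ 0.00000000e+00  0.00000000e+00  0.00000000e+00  1.00000000e+00]] 357.08753419537396 324.0221768440979 196.3405494872611
```

View pics/topc.png

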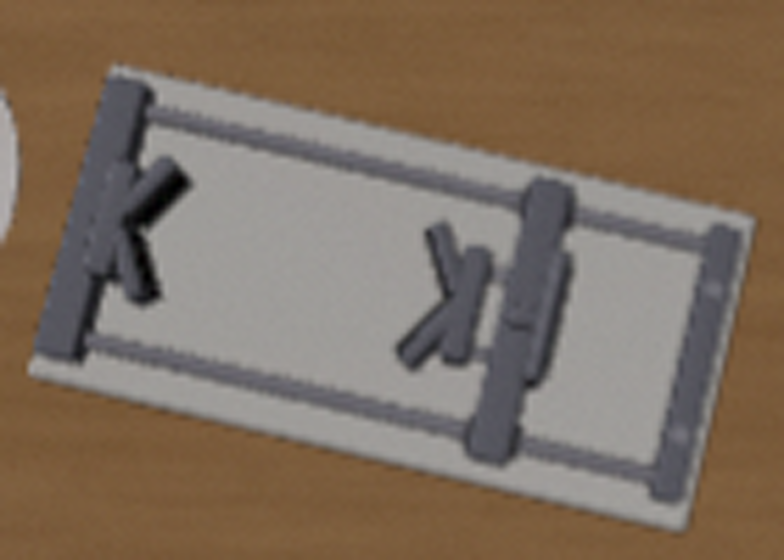

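The crop shows board corners at about (113,65), (755,213), (690,530), (30,370), the fixed V's bottom near (118,235) and the sliding V's near (455,295). Next I move the wrist camera over the jar.

The rows are not in the units I measure in: shifts go in units of 50 mm and turns go in units of 10 degrees. I convert before sending: 41 mm is 0.82, -18 mm is -0.36.

```bash
python3 drive.py '[0.82, -0.36, 0, 0, 0, 0, 0.82, -0.36, 0, 0, 0, 0, 0.82, -0.36, 0, 0, 0, 0, 0.82, -0.36, 0, 0, 0, 0, 0.82, -0.36, 0, 0, 0, 0, 0.82, -0.36, 0, 0, 0, 0, 0, 0, 0, 0, 0, 0, 0, 0, 0, 0, 0, 0]' 91
cat > snap.py <<'E'
import sys,pickle
from h import *
n=sys.argv[1]; m=env.camera_model("wrist"); f=env.grab_frame("wrist")
cv2.imwrite(f"pics/{n}.png",f); pickle.dump(m,open(f"pics/{n}.pkl","wb"))
E
python3 snap.py w1
python3 drive.py '[0.82, -0.36, 0, 0, 0, 0, 0.82, -0.36, 0, 0, 0, 0, 0, 0, 0, 0, 0, 0, 0, 0, 0, 0, 0, 0]'
python3 snap.py w2
python3 - <<'E'
from h import *
m=env.camera_model("top")
c=lambda x,y:((x+.5)/5.6-.5+218,(y+.5)/5.6-.5+150)
P=[atz(m,c(*p),28)[:2] for p in[(113,65),(755,213),(690,530),(30,370)]]
print(np.round(P)); print("c",np.mean(P,0))
y=(P[0]-P[1]+P[3]-P[2]); print(np.degrees(np.arctan2(y[1],y[0])),[np.linalg.norm(P[i]-P[i-1]) for i in range(4)])
a=[cv2.imread(f"pics/w{i}.png") for i in(1,2)]
cv2.imwrite("pics/w12.png",cv2.resize(np.vstack(a),None,fx=.75,fy=.75))
E
```

```text
time_s: 0.9
ee_pos: [368.4, -377.7, 213.6]
ee_rot: [-180.0, 0.1, 16.6]
force: [-0.4, -0.1, -0.3]
gripper_width: 91.0
gripper_force: 0.0
time_s: 1.35
ee_pos: [435.9, -321.3, 213.7]
ee_rot: [-180.0, 0.1, 16.4]
force: [0.8, -0.2, 0.1]
gripper_width: 91.1
gripper_force: 0.0
[[ 661.  209.]
 [ 587. -149.]
 [ 412. -115.]
 [ 491.  246.]]
c [537.97095085  47.66678297]
78.05074527584466 [np.float64(174.5933427416382), np.float64(365.55769552556467), np.float64(178.31246333288726), np.float64(369.5116071250753)]
```

View pics/w12.png

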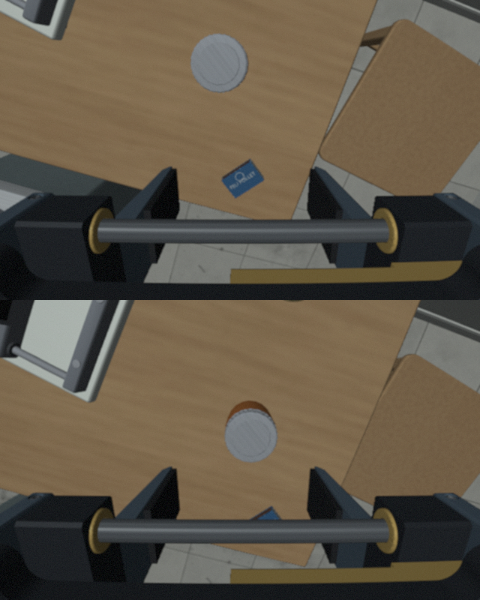

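Both frames show the lid: centre at about (291,83) in w1 and (333,182) in w2, with the amber wall just visible above it in w2. I'll fit the lid outline and triangulate.

Run:
```python
from h import *
import pickle
from scipy.optimize import least_squares
L=[]
for n,g in(("w1",(291,83)),("w2",(333,182))):
    f=cv2.imread(f"pics/{n}.png"); m=pickle.load(open(f"pics/{n}.pkl","rb"))
    s=cv2.cvtColor(f,cv2.COLOR_BGR2HSV)[...,1]; k=(s<60).astype(np.uint8)
    k=cv2.morphologyEx(k,cv2.MORPH_OPEN,np.ones((5,5)))
    _,lab=cv2.connectedComponents(k); c=(lab==lab[g[1],g[0]]).astype(np.uint8)
    ct=max(cv2.findContours(c,0,1)[0],key=cv2.contourArea); e=cv2.fitEllipse(ct); print(n,e,cv2.contourArea(ct))
    L.append((m,e[0],e[1]))
P=tri([ray(m,c) for m,c,_ in L]); print(P)
for m,c,a in L: print(atz(m,c,91),atz(m,c,82), "diam", np.mean(a)*np.linalg.norm(P-m["T"][:3,3])/m["fx"])
```

```text
w1 ((291.837158203125, 83.69219207763672), (75.9556884765625, 78.5894775390625), 161.1053466796875) 4686.0
w2 ((334.1585388183594, 180.31910705566406), (70.18767547607422, 71.62689971923828), 0.1667398065328598) 3947.5
[ 444.42853761 -326.99804069   82.76137521]
[ 444.5070524 -327.6439444   91.       ] [ 444.36495212 -326.87049866   82.        ] diam 65.48712346148262
[ 446.45572973 -326.22582855   91.        ] [ 444.29901643 -327.13600791   82.        ] diam 61.8655571612986
```

The lid is at about (445,−327), height consistent with 91 mm and diameter about 62. Before picking it up I look at the board from two wrist places.

```bash
python3 drive.py '[0.3, -0.84, 0, 0, 0, 0, 0.3, -0.84, 0, 0, 0, 0, 0.3, -0.84, 0, 0, 0, 0, 0.3, -0.84, 0, 0, 0, 0, 0.3, -0.84, 0, 0, 0, 0, 0.3, -0.84, 0, 0, 0, 0, 0, 0, 0, 0, 0, 0, 0, 0, 0, 0, 0, 0]'|sed -n 2p
python3 snap.py b1
python3 drive.py '[0, -0.8, 0, 0, 0, 0, 0, -0.8, 0, 0, 0, 0, 0, -0.8, 0, 0, 0, 0, 0, 0, 0, 0, 0, 0, 0, 0, 0, 0, 0, 0]'|sed -n 2p
python3 snap.py b2
python3 -c "
import cv2,numpy as np
for n in('b1','b2'):
    a=cv2.imread(f'pics/{n}.png')[:300]
    cv2.imwrite(f'pics/{n}c.png',cv2.resize(a,None,fx=1.25,fy=1.25,interpolation=cv2.INTER_CUBIC))"
```

```text
ee_pos: [451.2, -54.3, 214.1]
ee_pos: [417.9, 60.3, 214.0]
```

View pics/b1c.png

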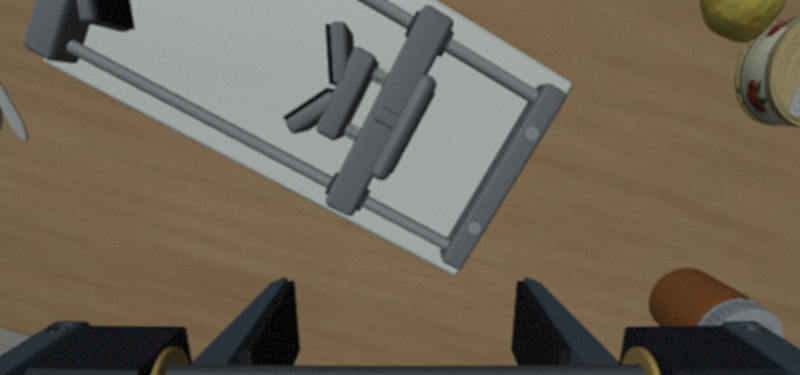

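View pics/b2c.png

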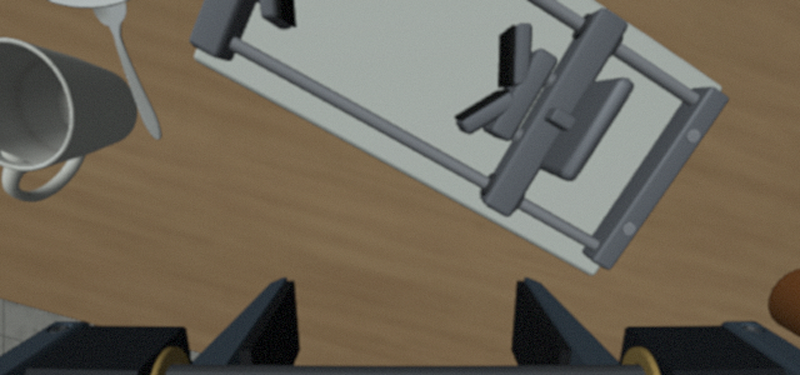

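b1: board −y corners (571,85),(455,273), sliding V at (337,90), wing tips (340,25)/(290,128), paddle top (430,80)–(381,177). b2: −y corners (720,88),(594,274), −x/+y corner (195,55), V (508,88), paddle top (629,82)–(573,179). Fitting these.

Run:
```python
from h import *
import pickle
from scipy.optimize import least_squares
M={n:pickle.load(open(f"pics/{n}.pkl","rb")) for n in("b1","b2")}; M["top"]=env.camera_model("top")
px=lambda c:((c[0]+.5)/1.25-.5,(c[1]+.5)/1.25-.5)
ct=lambda c:((c[0]+.5)/5.6-.5+218,(c[1]+.5)/5.6-.5+150)
A=(90,-185);B=(-90,-185);C=(-90,185);D=(90,185)
obs=[("b1",A,px((571,85))),("b1",B,px((455,273))),("b2",A,px((720,88))),("b2",B,px((594,274))),("b2",C,px((195,55))),
("top",A,ct((755,213))),("top",B,ct((690,530))),("top",C,ct((30,370))),("top",D,ct((113,65)))]
def w(p,q,z):
    c,s=np.cos(p[2]),np.sin(p[2]); return [p[0]+c*q[0]-s*q[1],p[1]+s*q[0]+c*q[1],z]
def res(p,z=28): return np.concatenate([(proj(M[n],w(p,q,z))[0]-uv)*(2 if n=="top" else 1) for n,q,uv in obs])
r=least_squares(res,[538,48,np.radians(-12)]); p=r.x; print("board",p[:2],np.degrees(p[2]),np.round(r.fun.reshape(-1,2),1).tolist())
r2=least_squares(lambda q:res(q[:3],q[3]),[*p,28]); print("free z",r2.x[3],r2.x[:3])
c,s=np.cos(p[2]),np.sin(p[2]); Ri=np.array([[c,s],[-s,c]])
for n,a,b in[("A",(571,85),(720,88)),("B",(455,273),(594,274)),("V",(337,90),(508,88)),("tipx+",(340,25),(517,27)),("tipx-",(290,128),(461,130)),("pad+",(430,80),(629,82)),("pad-",(381,177),(573,179))]:
    P=tri([ray(M["b1"],px(a)),ray(M["b2"],px(b))]); print(n,np.round(P,1),"board",np.round(Ri@(P[:2]-p[:2]),1), P[2]-28)
```

```text
board [539.19983348  51.21523273] -12.300773120334327 [[3.8, -1.3], [0.5, 3.8], [5.3, -1.0], [-0.1, 3.2], [-4.1, 1.5], [-0.1, -0.2], [-3.2, 0.3], [-3.5, -0.1], [-2.2, -3.3]]
free z 18.954511259988617 [ 5.39746504e+02  4.99402599e+01 -2.15361558e-01]
A [ 586.4 -147.3   23. ] board [  88.4 -183.9] -5.045515765777473
B [ 415.8 -108.3   29. ] board [ -86.5 -182.2] 1.018718956915361
V [532.1  19.8  57.2] board [ -0.2 -32.2] 29.206107530689863
tipx+ [572.1  27.7  57.7] board [ 37.1 -15.9] 29.66818373858859
tipx- [497.   43.7  64.6] board [-39.6 -16.3] 36.57357047290226
pad+ [552.4 -39.  105.1] board [ 32.2 -85.3] 77.09241597740451
pad- [489.  -26.9 109. ] board [-32.4 -87. ] 81.00148194199248
```

Board is at (539.5,50.5), yaw −12.3°; V, wing tips and paddle all land within a few mm of where they should be (jaw y ≈ −31, paddle top height about 80). Now for the jar.

To row units: 42 mm is 0.84, -9.3 mm is -0.186.

```bash
python3 drive.py '[-0.186, 0.84, 0, 0, 0, 0, -0.186, 0.84, 0, 0, 0, 0, -0.186, 0.84, 0, 0, 0, 0, -0.186, 0.84, 0, 0, 0, 0, -0.186, 0.84, 0, 0, 0, 0, -0.186, 0.84, 0, 0, 0, 0, -0.186, 0.84, 0, 0, 0, 0, -0.186, 0.84, 0, 0, 0, 0]'|sed -n 2p
python3 drive.py '[-0.18, 0.86, 0, 0, 0, 0, 0, 0, 0, 0, 0, 0, 0, 0, 0, 0, 0, 0]'|sed -n 2,3p
```

```text
ee_pos: [440.0, -286.0, 213.8]
ee_pos: [443.4, -327.9, 213.2]
ee_rot: [-179.9, 0.1, 16.2]
```

To row units: 40 mm is 0.8, 20 mm is 0.4.

```bash
python3 drive.py '[0.026, 0, 0.8, 0, 0, 0, 0, 0, 0.8, 0, 0, 0, 0, 0, 0.8, 0, 0, 0, 0, 0, 0.4, 0, 0, 0, 0, 0, 0.14, 0, 0, 0, 0, 0, 0, 0, 0, 0]'
python3 drive.py '[0, 0, 0, 0, 0, 0, 0, 0, 0, 0, 0, 0, 0, 0, 0, 0, 0, 0, 0, 0, 0, 0, 0, 0, 0, 0, 0, 0, 0, 0, 0, 0, 0, 0, 0, 0]' 50 40
```

```text
time_s: 4.5
ee_pos: [445.6, -324.6, 66.6]
ee_rot: [-179.9, 0.1, 16.4]
force: [0.2, -0.7, 0.7]
gripper_width: 90.9
gripper_force: 0.0
time_s: 5.1
ee_pos: [446.8, -326.1, 67.8]
ee_rot: [179.8, -0.1, 16.4]
force: [-0.5, -1.8, 4.4]
gripper_width: 58.9
gripper_force: 40.0
```

To row units: -40 mm is -0.8, -30 mm is -0.6.

```bash
python3 drive.py '[0, 0, -0.2, 0, 0, 0, 0, 0, -0.6, 0, 0, 0, 0, 0, -0.8, 0, 0, 0, 0, 0, -0.8, 0, 0, 0, 0, 0, -0.5, 0, 0, 0, 0, 0, 0, 0, 0, 0]'
python3 drive.py '[0.44, -0.76, 0, 0, 0, 0, 0.44, -0.76, 0, 0, 0, 0, 0.44, -0.76, 0, 0, 0, 0, 0.44, -0.76, 0, 0, 0, 0, 0.44, -0.76, 0, 0, 0, 0, 0.44, -0.76, 0, 0, 0, 0, 0.44, -0.76, 0, 0, 0, 0, 0.44, -0.76, 0, 0, 0, 0]'|sed -n 2p
python3 drive.py '[0.44, -0.76, 0, 0, 0, 0, 0.44, -0.76, 0, 0, 0, 0, 0.42, -0.76, 0, 0, 0, 0, 0, 0, 0, 0, 0, 0, 0, 0, 0, 0, 0, 0, 0, 0, 0, 0, 0, 0]'
```

```text
time_s: 5.7
ee_pos: [447.3, -325.7, 215.4]
ee_rot: [179.7, -0.2, 16.4]
force: [0.1, -0.3, -4.8]
gripper_width: 59.2
gripper_force: 40.0
ee_pos: [527.1, 18.2, 209.2]
time_s: 7.1
ee_pos: [557.7, 143.0, 210.2]
ee_rot: [180.0, 0.2, 16.4]
force: [0.4, -1.5, -4.5]
gripper_width: 59.1
gripper_force: 40.0
```

```bash
python3 drive.py '[0.04, 0, 0.7, 0, 0, 0, 0, 0, 0.7, 0, 0, 0, 0, 0, 0.5, 0, 0, 0, 0, 0, 0.2, 0, 0, 0, 0, 0, 0.1, 0, 0, 0, 0, 0, 0, 0, 0, 0, 0, 0, 0, 0, 0, 0]'
python3 snap.py p1
python3 -c "
import cv2
cv2.imwrite('pics/p1c.png',cv2.imread('pics/p1.png'))"
```

```text
time_s: 7.8
ee_pos: [562.0, 144.5, 103.3]
ee_rot: [180.0, -0.2, 16.4]
force: [-0.0, -0.2, -3.4]
gripper_width: 59.4
gripper_force: 40.0
```

View pics/p1.png

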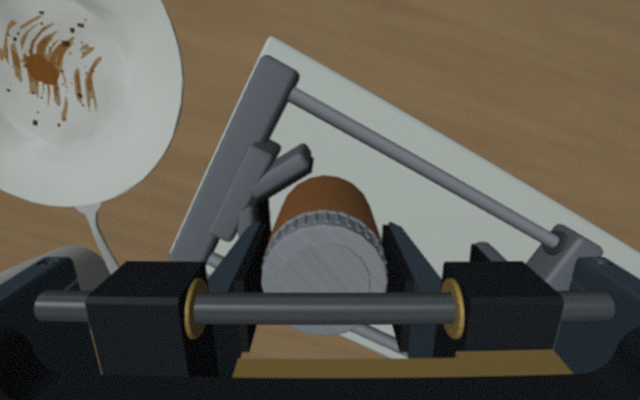

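The jar hangs above the board just in front of the fixed V (wing tip at (305,155), lid at (325,265)). Now lowering the last 7 mm.

To row units: 3 mm is 0.06, 2 mm is 0.04.

```bash
python3 drive.py '[0, 0, 0.06, 0, 0, 0, 0, 0, 0.04, 0, 0, 0, 0, 0, 0.03, 0, 0, 0, 0, 0, 0, 0, 0, 0, 0, 0, 0, 0, 0, 0]'
```

```text
time_s: 8.35
ee_pos: [561.1, 144.6, 95.8]
ee_rot: [180.0, -0.0, 16.4]
force: [-0.4, -1.3, -0.7]
gripper_width: 59.0
gripper_force: 40.0
```

```bash
python3 drive.py '[0, 0, 0, 0, 0, 0, 0, 0, 0, 0, 0, 0, 0, 0, 0, 0, 0, 0, 0, 0, 0, 0, 0, 0, 0, 0, -0.2, 0, 0, 0, 0, 0, -0.7, 0, 0, 0, 0, 0, -0.9, 0, 0, 0, 0, 0, -0.8, 0, 0, 0]' 91
python3 drive.py '[0, 0, 0, 0, 0, -0.766, 0, 0, 0, 0, 0, -0.766, 0, 0, 0, 0, 0, -0.766, 0, 0, 0, 0, 0, -0.766, 0, 0, 0, 0, 0, -0.766, 0, 0, 0, 0, 0, -0.766, 0, 0, 0, 0, 0, -0.766, 0, 0, 0, 0, 0, -0.768]' 0 40
python3 - <<'E'
from h import *
s=env.state(); p=np.array([539.5,50.5]); a=np.radians(-12.3); R=np.array([[np.cos(a),-np.sin(a)],[np.sin(a),np.cos(a)]])
print(s["ee_pos"],s["ee_rot"],"board",R.T@(s["ee_pos"][:2]-p),s["gripper_width"])
E
```

```text
time_s: 9.15
ee_pos: [561.0, 144.6, 228.1]
ee_rot: [180.0, -0.1, 16.4]
force: [0.9, -0.5, -0.3]
gripper_width: 90.9
gripper_force: 0.0
time_s: 9.95
ee_pos: [561.0, 144.6, 226.3]
ee_rot: [179.9, -0.0, 78.0]
force: [-1.1, -0.4, 0.4]
gripper_width: 30.0
gripper_force: 0.0
[560.99788647 144.57229548 226.31561212] [ 1.79947635e+02 -2.05487100e-02  7.80461159e+01] board [ 0.96415739 96.49262303] 29.990252366713623
```

```bash
python3 drive.py '[-0.76, 0, 0, 0, 0, 0, -0.76, 0, 0, 0, 0, 0, -0.76, 0, 0, 0, 0, 0, -0.76, 0, 0, 0, 0, 0, -0.76, 0, 0, 0, 0, 0, -0.76, -0.02, 0, 0, 0, 0, 0, 0, 0, 0, 0, 0, 0, 0, 0, 0, 0, 0]'
python3 snap.py q1
python3 drive.py '[0, 0, 0.8, 0, 0, 0, 0, 0, 0.8, 0, 0, 0, 0, 0, 0.8, 0, 0, 0, 0, 0, 0.6, 0, 0, 0, 0, 0, 0.12, 0, 0, 0, 0, 0, 0, 0, 0, 0, 0, 0, 0, 0, 0, 0]'
```

```text
time_s: 10.75
ee_pos: [511.6, -78.5, 226.2]
ee_rot: [179.9, -0.0, 77.6]
force: [1.0, 0.2, -0.0]
gripper_width: 0.4
gripper_force: 0.0
time_s: 11.5
ee_pos: [513.1, -77.7, 71.0]
ee_rot: [179.8, -0.0, 77.8]
force: [0.2, -0.4, -0.9]
gripper_width: 0.4
gripper_force: 0.0
```

View pics/q1.png

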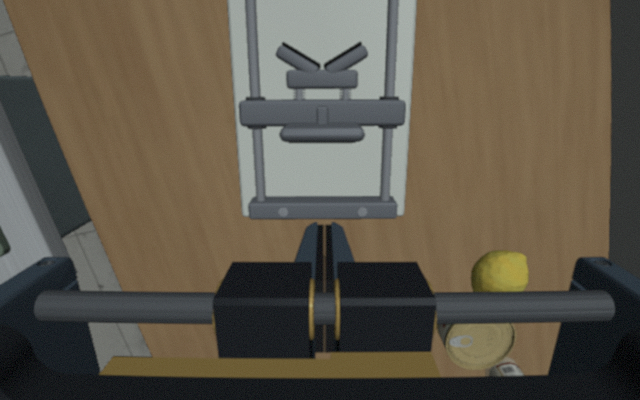

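The view down the board shows the jaw centred (column 323), closed fingers in line behind the paddle at (322,132). Pushing.

To row units: 10 mm is 0.2, 8 mm is 0.16.

```bash
python3 drive.py '[0.16, 0, 0, 0, 0, 0, 0.12, 0, 0, 0, 0, 0, 0.12, 0, 0, 0, 0, 0, 0.2, 0, 0, 0, 0, 0, 0.2, 0, 0, 0, 0, 0, 0.2, 0, 0, 0, 0, 0, 0.2, 0, 0, 0, 0, 0, 0.2, 0, 0, 0, 0, 0]'|sed -n '2p;4p'
python3 drive.py '[0.16, 0, 0, 0, 0, 0, 0.16, 0, 0, 0, 0, 0, 0.12, 0, 0, 0, 0, 0, 0.12, 0, 0, 0, 0, 0, 0.08, 0, 0, 0, 0, 0, 0, 0, 0, 0, 0, 0]'|sed -n '2p;4p'
cat > st.py <<'E'
from h import *
s=env.state(); p=np.array([539.5,50.5]); a=np.radians(-12.3); R=np.array([[np.cos(a),-np.sin(a)],[np.sin(a),np.cos(a)]])
print("t",s["time_s"],"board",np.round(R.T@(s["ee_pos"][:2]-p),1),s["ee_pos"][2],"F",np.round(R.T@s["force"][:2],1),s["force"][2])
E
python3 st.py
```

```text
ee_pos: [526.5, -10.8, 70.3]
force: [-1.5, -7.9, 4.3]
ee_pos: [533.3, 21.0, 70.2]
force: [-1.1, -5.0, 4.3]
t 12.9 board [  0.3 -30.1] 70.22929946642911 F [-0.  -5.2] 4.256630312432122
```

```bash
for i in 1; do python3 drive.py '[0.08, 0, 0, 0, 0, 0, 0.08, 0, 0, 0, 0, 0, 0.06, 0, 0, 0, 0, 0, 0.04, 0, 0, 0, 0, 0, 0, 0, 0, 0, 0, 0]'>/dev/null; python3 st.py; done
python3 drive.py '[0.04, 0, 0, 0, 0, 0, 0.04, 0, 0, 0, 0, 0, 0, 0, 0, 0, 0, 0]'>/dev/null; python3 st.py
```

```text
t 13.4 board [  0.2 -18.2] 70.28238166000992 F [ 0.4 -8.3] 4.604559367085648
t 13.7 board [  0.2 -14.4] 70.25768475397946 F [ 0.5 -9.3] 4.930968000763042
```

```bash
python3 drive.py '[0.03, 0, 0, 0, 0, 0, 0.03, 0, 0, 0, 0, 0, 0, 0, 0, 0, 0, 0]'>/dev/null; python3 st.py
python3 drive.py '[0.03, 0, 0, 0, 0, 0, 0, 0, 0, 0, 0, 0, 0, 0, 0, 0, 0, 0]'>/dev/null; python3 st.py
python3 drive.py '[0.03, 0, 0, 0, 0, 0, 0, 0, 0, 0, 0, 0, 0, 0, 0, 0, 0, 0]'>/dev/null; python3 st.py
```

```text
t 14.0 board [  0.2 -12.1] 70.30936066531527 F [ -0.2 -11. ] 5.811248525719382
t 14.3 board [  0.2 -11.1] 70.30844361001517 F [  0.4 -13.3] 5.732136706783813
t 14.6 board [  0.2 -10. ] 70.32295558159736 F [  1.5 -15.4] 6.052997942089317
```

```bash
python3 drive.py '[0.026, 0, 0, 0, 0, 0, 0, 0, 0, 0, 0, 0, 0, 0, 0, 0, 0, 0]'>/dev/null; python3 st.py
python3 drive.py '[0.02, 0, 0, 0, 0, 0, 0, 0, 0, 0, 0, 0, 0, 0, 0, 0, 0, 0]'>/dev/null; python3 st.py
```

```text
t 14.9 board [ 0.2 -9.2] 70.31920219029261 F [  1.  -15.5] 6.173636669629349
t 15.2 board [ 0.2 -8.5] 70.33912167200332 F [  0.3 -17.5] 6.887674899514202
```

To row units: 1 mm is 0.02.

```bash
python3 drive.py '[0.02, 0, 0, 0, 0, 0, 0, 0, 0, 0, 0, 0, 0, 0, 0, 0, 0, 0]'>/dev/null; python3 st.py;python3 st.py
python3 drive.py '[0.014, 0, 0, 0, 0, 0, 0, 0, 0, 0, 0, 0, 0, 0, 0, 0, 0, 0]'>/dev/null; python3 st.py
python3 drive.py '[0, 0, 0, 0, 0, 0]'>/dev/null; python3 st.py
```

```text
t 15.5 board [ 0.2 -7.8] 70.35885721680734 F [  1.5 -19.6] 5.695682375904185
t 15.5 board [ 0.2 -7.8] 70.35885721680734 F [  1.5 -19.6] 5.695682375904185
t 15.8 board [ 0.2 -7.4] 70.35276244231197 F [  1.3 -20.4] 7.428853400236564
t 15.9 board [ 0.2 -7.4] 70.34850628777126 F [  1.1 -19.5] 6.857182735350149
```

To row units: -45 mm is -0.9, -40 mm is -0.8.

```bash
python3 drive.py '[-0.08, 0, 0, 0, 0, 0, -0.16, 0, 0, 0, 0, 0, -0.3, 0, 0, 0, 0, 0, -0.2, 0, 0, 0, 0, 0, 0, 0, -0.6, 0, 0, 0, 0, 0, -0.9, 0, 0, 0, 0, 0, -0.9, 0, 0, 0, 0, 0, -0.8, 0, 0, 0]'
python3 drive.py '[0, 0, 0, 0, 0, 0, 0, 0, 0, 0, 0, 0]' 91
python3 st.py; python3 snap.py r1
```

```text
time_s: 16.7
ee_pos: [530.9, 11.4, 231.5]
ee_rot: [179.9, -0.0, 77.7]
force: [0.8, 0.4, 0.4]
gripper_width: 0.5
gripper_force: 0.0
time_s: 16.9
ee_pos: [531.1, 11.5, 230.0]
ee_rot: [179.9, -0.0, 77.7]
force: [-0.4, -0.2, -0.5]
gripper_width: 13.6
gripper_force: 0.0
t 16.9 board [  0.1 -39.9] 229.9844796775272 F [-0.4 -0.3] -0.518151736791315
```

View pics/r1.png

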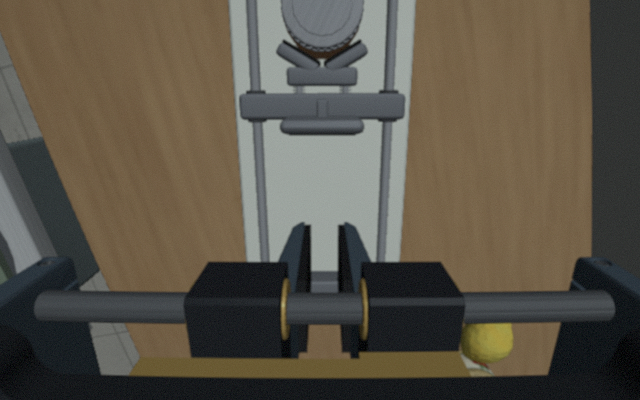

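The jar stands in both V's (lid at (322,10), wings touching it at (280,50)/(362,50)), and the sprung block is closer to the beam than before. Quick check of the remaining sink by image profile.

Run:
```python
from h import *
T=lambda n:cv2.cvtColor(cv2.imread(f"pics/{n}.png"),cv2.COLOR_BGR2GRAY).astype(np.float32)
a,b=T("q1"),T("r1")
def shift(r0,r1,c0,c1):
    t=cv2.resize(a[r0:r1,c0:c1],None,fx=8,fy=8,interpolation=cv2.INTER_CUBIC)
    w=cv2.resize(b[r0-15:r1+15,c0-8:c1+8],None,fx=8,fy=8,interpolation=cv2.INTER_CUBIC)
    _,v,_,l=cv2.minMaxLoc(cv2.matchTemplate(w,t,5)); return l[1]/8-15,l[0]/8-8,v
print("block",shift(66,92,285,360),"beam",shift(96,130,235,410),"paddle",shift(124,144,276,368))
```

```text
block (-2.75, 0.0, 0.987632691860199) beam (-6.625, 0.0, 0.9790235757827759) paddle (-7.625, -0.125, 0.9780825972557068)
```

To row units: 36 mm is 0.72, 35 mm is 0.7.

```bash
python3 drive.py '[0.72, 0, 0, 0, 0, 0, 0.72, 0, 0, 0, 0, 0, 0.72, 0, 0, 0, 0, 0, 0.7, 0, 0, 0, 0, 0, 0, 0, 0, 0, 0, 0, 0, 0, 0, 0, 0, 0]'>/dev/null; python3 st.py; python3 snap.py l1
python3 - <<'E'
from h import *
import pickle
f=cv2.imread("pics/l1.png"); m=pickle.load(open("pics/l1.pkl","rb")); g=cv2.cvtColor(f,cv2.COLOR_BGR2GRAY)
uv=proj(m,[561.4,151.1,119])[0]; print(uv)
p=np.array([539.5,50.5]); a=np.radians(-12.3); R=np.array([[np.cos(a),-np.sin(a)],[np.sin(a),np.cos(a)]])
C=cv2.HoughCircles(cv2.GaussianBlur(g,(5,5),1),cv2.HOUGH_GRADIENT,1,5,param1=80,param2=15,minRadius=32,maxRadius=60)
for c in C[0][:8]:
    if abs(c[:2]-uv).max()<30: P=atz(m,c[:2],119); print(c,P,R.T@(P[:2]-p),"r",c[2]*np.linalg.norm(P-m["T"][:3,3])/m["fx"])
cv2.imwrite("pics/l1c.png",f)
E
```

```text
t 17.55 board [ -1.1 103.3] 227.13266666197802 F [0.2 0.1] -0.10663359093331606
[325.08978772 195.51186646]
[323.5 193.5  34.7] [560.49357228 153.04776536 119.        ] [ -1.33411318 104.66610913] r 28.26911201737467
[339.5 187.5  51.5] [574.24383542 155.28860794 119.        ] [ 11.62315301 109.78473832] r 41.78415533680388
[310.5 186.5  50.5] [551.44921063 161.04369003 119.        ] [-11.87424163 110.55176808] r 40.94205913840779
[327.5 184.5  43.6] [565.25941112 159.79379624 119.        ] [  1.885219   112.27255723] r 35.26457874390427
[323.5 168.5  58.3] [564.89084811 173.398447   119.        ] [ -1.37308786 125.48640592] r 46.631751787863735
[324.5 204.5  59.4] [559.30273375 143.64255689 119.        ] [-0.4940215  95.22310702] r 48.86603147464184
[320.5 186.5  41.6] [559.36825467 159.34264897 119.        ] [ -3.77460125 110.57677045] r 33.70106279024515
```

View pics/l1.png

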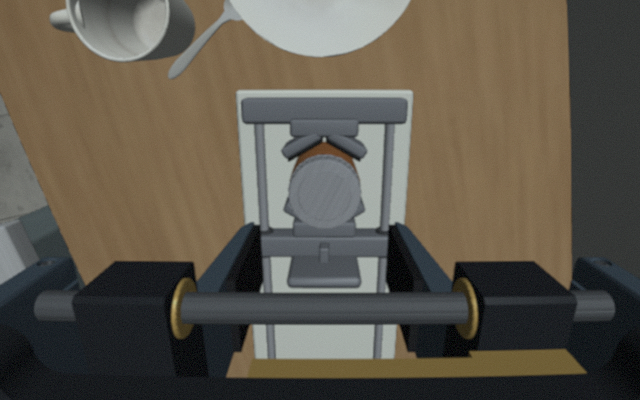

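The lid's top is centred at (325,192), board frame about (−0.5,105), as expected; jar upright in both V's. Descending to grip the lid.

To row units: 5 mm is 0.1, 1 mm is 0.02.

```bash
python3 drive.py '[0.02, 0.014, 0.8, 0, 0, 0, 0, 0, 0.8, 0, 0, 0, 0, 0, 0.64, 0, 0, 0, 0, 0, 0.28, 0, 0, 0, 0, 0, 0.1, 0, 0, 0, 0, 0, 0, 0, 0, 0, 0, 0, 0, 0, 0, 0]' 91; python3 st.py
python3 drive.py '[0, 0, 0, 0, 0, 0, 0, 0, 0, 0, 0, 0, 0, 0, 0, 0, 0, 0, 0, 0, 0, 0, 0, 0, 0, 0, 0, 0, 0, 0, 0, 0, 0, 0, 0, 0]' 50 30; python3 st.py
```

```text
time_s: 18.3
ee_pos: [563.0, 152.0, 99.4]
ee_rot: [179.9, -0.0, 77.7]
force: [0.1, -0.0, -0.4]
gripper_width: 91.0
gripper_force: 0.0
t 18.3 board [  1.3 104.2] 99.39771075119546 F [ 0.1 -0. ] -0.4349241310545765
time_s: 18.9
ee_pos: [560.5, 152.9, 98.6]
ee_rot: [-179.8, 0.0, 77.7]
force: [-4.4, 1.6, 4.8]
gripper_width: 59.1
gripper_force: 30.0
t 18.9 board [ -1.3 104.5] 98.62153542673288 F [-4.7  0.6] 4.7523999438638365
```

```bash
python3 drive.py '[0, -0.04, -0.01, 0, 0, 0, 0, 0, 0, 0, 0, 0, 0, 0, 0, 0, 0, 0]' - 40 ; python3 st.py
python3 drive.py '[0, 0, 0, 0, 0, -0.4, 0, 0, 0, 0, 0, -0.5, 0, 0, 0, 0, 0, -0.5, 0, 0, 0, 0, 0, -0.5, 0, 0, 0, 0, 0, -0.5, 0, 0, 0, 0, 0, 0]'; python3 st.py; python3 -c "
from workcell import env;print(env.state()['torque'])"
```

```text
time_s: 19.2
ee_pos: [560.2, 153.0, 98.7]
ee_rot: [-180.0, 0.0, 77.7]
force: [-1.0, 0.9, -0.7]
gripper_width: 59.3
gripper_force: 40.0
t 19.2 board [ -1.6 104.5] 98.68903553514451 F [-1.1  0.6] -0.6734381751456635
time_s: 19.8
ee_pos: [559.0, 153.3, 98.7]
ee_rot: [-179.8, -0.1, 101.7]
force: [-4.5, 2.2, 1.1]
gripper_width: 59.3
gripper_force: 40.0
t 19.8 board [ -2.9 104.6] 98.72721552992564 F [-4.8  1.2] 1.0600577843903334
[0.50799257 0.87271535 0.20704371]
```

To row units: -1.4 mm is -0.028, 0.6 mm is 0.012, -5 degrees is -0.5.

```bash
python3 drive.py '[0.012, -0.028, 0, 0, 0, -0.5, 0, 0, 0, 0, 0, -0.5, 0, 0, 0, 0, 0, -0.5, 0, 0, 0, 0, 0, -0.5, 0, 0, 0, 0, 0, -0.5, 0, 0, 0, 0, 0, 0]'|sed -n 3p; python3 st.py; python3 -c "
from workcell import env;print(env.state()['torque'])"
```

```text
ee_rot: [-179.9, -0.0, 126.7]
t 20.4 board [ -3.9 104. ] 98.70222409353674 F [-4.7 -0. ] 1.7661346445489396
[0.16326232 0.73658656 0.21678085]
```

To row units: 1.1 mm is 0.022, -1 mm is -0.02, -5 degrees is -0.5.

```bash
python3 drive.py '[0.022, -0.02, 0, 0, 0, -0.5, 0, 0, 0, 0, 0, -0.5, 0, 0, 0, 0, 0, -0.5, 0, 0, 0, 0, 0, -0.5, 0, 0, 0, 0, 0, 0, 0, 0, 0, 0, 0, 0]'|sed -n 3p; python3 st.py; python3 -c "
from workcell import env;print(env.state()['torque'])"
```

```text
ee_rot: [-179.9, 0.0, 146.6]
t 21.0 board [ -4.4 103.3] 98.69329976332438 F [-1.2 -3.5] -0.2683859367109329
[-0.78839044  0.36448081  0.13154645]
```

```bash
T='from workcell import env;s=env.state();print(s["ee_rot"][2],s["torque"][2],s["force"])'
python3 drive.py '[0, 0, 0, 0, 0, -0.4, 0, 0, 0, 0, 0, -0.3, 0, 0, 0, 0, 0, 0]'>/dev/null; python3 -c "$T"
python3 drive.py '[0, 0, 0, 0, 0, -0.2, 0, 0, 0, 0, 0, 0]'>/dev/null; python3 -c "$T"
python3 drive.py '[0, 0, 0, 0, 0, -0.2, 0, 0, 0, 0, 0, 0]'>/dev/null; python3 -c "$T"
```

```text
153.65721267685677 0.16575931477967185 [-2.69039171 -4.607671    0.21284591]
155.62587645320707 0.07834225631311272 [-3.32273492 -5.2952612  -0.38794348]
157.6260440223081 0.03535153443780071 [-2.7158719  -5.22138351  0.82148183]
```

```bash
T='from workcell import env;s=env.state();print(s["ee_rot"][2],s["torque"],s["force"])'
python3 drive.py '[0, 0, 0, 0, 0, -0.2]'>/dev/null; python3 -c "$T"
python3 drive.py '[0, 0, 0, 0, 0, -0.2]'>/dev/null; python3 -c "$T"
python3 st.py
```

```text
159.61473789685084 [-1.08813105  0.41016883 -0.22278659] [-1.93471448 -5.99333485  1.16375969]
161.64326743600625 [-1.19514064  0.4483428  -0.29302831] [-2.04963192 -6.3212344   0.78451659]
t 21.9 board [ -4.6 102.7] 98.69890378366414 F [-0.7 -6.6] 0.7845165852849428
```

The rows are not in the units I measure in: shifts go in units of 50 mm and turns go in units of 10 degrees. I convert before sending: 3 degrees is 0.3.

```bash
T='from workcell import env;s=env.state();print(s["ee_rot"][2],s["torque"],s["force"],s["gripper_width"])'
python3 drive.py '[0, 0, 0, 0, 0, 0.3, 0, 0, 0, 0, 0, 0, 0, 0, 0, 0, 0, 0, 0, 0, 0, 0, 0, 0, 0, 0, 0, 0, 0, 0]' 91 >/dev/null; python3 -c "$T"
python3 drive.py '[0, 0, -0.2, 0, 0, 0, 0, 0, -0.6, 0, 0, 0, 0, 0, -0.9, 0, 0, 0, 0, 0, -0.84, 0, 0, 0, 0, 0, 0, 0, 0, 0.8, 0, 0, 0, 0, 0, 0.8, 0, 0, 0, 0, 0, 0.8, 0, 0, 0, 0, 0, 0.8]'>/dev/null
python3 drive.py '[0, 0, 0, 0, 0, 0.8, 0, 0, 0, 0, 0, 0.8, 0, 0, 0, 0, 0, 0.8, 0, 0, 0, 0, 0, 0.8, 0, 0, 0, 0, 0, 0.8, 0, 0, 0, 0, 0, 0.85, 0, 0, 0, 0, 0, 0, 0, 0, 0, 0, 0, 0]'>/dev/null; python3 -c "$T"; python3 st.py; python3 snap.py l2
python3 - <<'E'
from h import *
import pickle
p=np.array([539.5,50.5]); a=np.radians(-12.3); R=np.array([[np.cos(a),-np.sin(a)],[np.sin(a),np.cos(a)]])
def rect(n,z,x0,x1,y0,y1,s):
    m=pickle.load(open(f"pics/{n}.pkl","rb")); X,Y=np.meshgrid(np.arange(x0,x1,s),np.arange(y1,y0,-s))
    W=np.c_[np.c_[X.ravel(),Y.ravel()]@R.T+p,np.full(X.size,z)]
    uv=proj(m,W).astype(np.float32).reshape(*X.shape,2); g=cv2.cvtColor(cv2.imread(f"pics/{n}.png"),6)
    return cv2.remap(g,uv[...,0],uv[...,1],cv2.INTER_CUBIC).astype(np.float32)
A,B=[rect(n,119,-60,60,60,150,.5) for n in("l1","l2")]
for I in(A,B):
    C=cv2.HoughCircles(I.astype(np.uint8),cv2.HOUGH_GRADIENT,1,20,param1=60,param2=12,minRadius=56,maxRadius=64)
    print([( c[0]*.5-60,150-c[1]*.5,c[2]*.5) for c in C[0][:3]])
# beam/block/jaw movement between views at z~60
A,B=[rect(n,60,-80,80,-10,75,.5) for n in("l1","l2")]
t=A[30:-30,30:-30]; _,v,_,l=cv2.minMaxLoc(cv2.matchTemplate(B,t,5)); print("jaw shift mm",(l[0]-30)/2,(l[1]-30)/2,v)
# lid grain direction: structure tensor of top disc
for n in("l1","l2"):
    I=rect(n,119,-22,22,82,126,.5); gx,gy=cv2.Sobel(I,5,1,0),cv2.Sobel(I,5,0,1)
    print(n,"grain",np.degrees(.5*np.arctan2(2*(gx*-gy).sum(),(gx*gx-gy*gy).sum())), "coh",np.hypot(2*(gx*gy).sum(),(gx*gx-gy*gy).sum())/(gx*gx+gy*gy).sum())
E
```

```text
158.73194479789169 [ 0.03394686 -0.15848057  0.03828208] [-0.06343611  0.72943203 -0.04355269] 90.64321100877987
78.41160807427187 [-0.04139985 -0.08243874 -0.00023203] [-1.49158657 -0.17705585 -0.07708207] 91.02117872415116
t 24.0 board [ -4.4 104.5] 226.45767061897178 F [-1.4 -0.5] -0.07708207303296993
[(np.float32(-1.25), np.float32(103.75), np.float32(29.5)), (np.float32(-3.25), np.float32(114.75), np.float32(30.05))]
[(np.float32(-1.75), np.float32(107.25), np.float32(30.6))]
jaw shift mm 0.0 0.0 0.9872502684593201
l1 grain -23.935238 coh 0.15391672
l2 grain 89.7415 coh 0.021520052
```

Run:
```python
from h import *
import pickle
p=np.array([539.5,50.5]); a=np.radians(-12.3); R=np.array([[np.cos(a),-np.sin(a)],[np.sin(a),np.cos(a)]])
def rect(n,c,h=22,s=.5):
    m=pickle.load(open(f"pics/{n}.pkl","rb")); X,Y=np.meshgrid(np.arange(-h,h,s)+c[0],c[1]-np.arange(-h,h,s))
    W=np.c_[np.c_[X.ravel(),Y.ravel()]@R.T+p,np.full(X.size,119)]
    uv=proj(m,W).astype(np.float32).reshape(*X.shape,2); g=cv2.cvtColor(cv2.imread(f"pics/{n}.png"),6)
    I=cv2.remap(g,uv[...,0],uv[...,1],cv2.INTER_CUBIC).astype(np.float32); return cv2.GaussianBlur(I,(0,0),1)-cv2.GaussianBlur(I,(0,0),4)
k=np.zeros((88,88),np.uint8); cv2.circle(k,(44,44),38,1,-1); k=k>0
A=rect("l1",(-1,104.5)); best=[]
B0={(x,y):rect("l2",(x,y)) for x in np.arange(-5,4,1.) for y in np.arange(100,109,1.)}
for th in range(-180,180,3):
    r=cv2.warpAffine(A,cv2.getRotationMatrix2D((43.5,43.5),th,1),(88,88))
    best.append(max((np.corrcoef(r[k],B[k])[0,1],th,c) for c,B in B0.items()))
print(sorted(best,reverse=True)[:8])
```

```text
[(np.float64(0.6003678231240271), 84, (np.float64(-3.0), np.float64(103.0))), (np.float64(0.5387648710254771), 81, (np.float64(-1.0), np.float64(102.0))), (np.float64(0.49580822028001537), 87, (np.float64(-3.0), np.float64(103.0))), (np.float64(0.38692352368128985), 78, (np.float64(-4.0), np.float64(104.0))), (np.float64(0.2937592052233586), 90, (np.float64(-5.0), np.float64(104.0))), (np.float64(0.27192998951460207), -96, (np.float64(-3.0), np.float64(100.0))), (np.float64(0.24968088051609755), -99, (np.float64(-2.0), np.float64(100.0))), (np.float64(0.23921265417360857), -93, (np.float64(-3.0), np.float64(100.0)))]
```

The lid has turned about 83° anticlockwise in the images, with jar and jaw still in place and the arm clear, so I'm handing in.

```bash
python3 -c "
from workcell import env;print(env.job_done())"
```

```text
the job is handed in; nothing more can be done
None
```

I handed the job in with the jar clamped upright between both jaws, the lid on and turned about 80° anticlockwise, and the arm clear. No verdict came back. I measured the lid's turn from above and did not check separately that the jar itself stayed still, though the jaw had not moved.

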